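Switch the dust boxes over to the slate stones

ROBOT

A 6-joint arm with a two-finger parallel gripper is mounted at the origin on the work surface. World frame = base frame: x ahead of the robot, y to its left, z up, the work surface at z = 0. Lengths are in m, angles in rad, forces in N, time in s.
With the tool pointing down it reaches from about 0.25 to 0.725 m from the base axis. Payload 4 kg.
Tool frame: the origin (TCP) lies midway between the tips of the shut fingers; the grasp point (between the pads) lies 19 mm behind it; z points along the fingers, y is the line along which they close (so a half turn about z gives the same grasp; the last joint's range is limited). The gripper opens to 85 mm and grips with 20 to 120 N. Pads are 22 mm wide; open, the fingers measure 114 mm over their backs; the gripper's body (76 mm by 85 mm) begins 54 mm behind the grasp point. The pads swing forward as they close: fully open they stand 13 mm farther back than shut.
Start: joints at [1.298, 0.241, 0.005, 1.335, 0, 1.571], TCP at [0.135, 0.482, 0.231] pointing down, gripper open.
Joint ranges: [-2.72, 2.72], [-1.05, 1.87], [-1.09, 1.28], [-1.99, 2.15], [-1.42, 1.44], [-3.14, 3.14]. Speed limits (rad/s): [2.79, 2.79, 3.14, 3.14, 3.14, 3.14].

INTERFACE

Orientations are given as a unit quaternion [x, y, z, w].
In Python, from workcell import monitor, vision, job gives the robot as it stands.
- The arm moves only by the tool move_arm, never from a script. Its argument "moves" is a list that holds one entry, the list of rows, each a list of 5 numbers: the shift along the world's x, y, z in m, then the turn about the world's z in degrees, then the opening in per cent of the stroke, from 0 (shut) to 100 (fully open). In form: [[[x, y, z, turn, gripper], ...]]. A call has 1 to 5 rows; each row is the pose to reach, as a shift and turn from the pose commanded when the call began; what a row does not reach only later rows make up. A row lasts 1/8 s, in which the tool goes at most 62.5 mm and 10.7 degrees, less where a joint would pass 70% of its speed; a pose out of reach is approached as far as the arm can. A call with a gripper value outside its range is refused whole. The fingers move at their own pace and stop on an object; the grip force is fixed at half the most. Time passes only in rows, so rows that repeat a pose let the fingers close. It gives the time, the measured TCP pose, the force, the opening and the grip force at its end, in the units of the state.
- monitor.get_obs(): the state, without advancing time (a new reading comes with each control period).
- vision.camera(name): name is "scene" or "side" or "wrist"; returns a dict with "color" (384x512x3 uint8, red, green, blue), "camera_matrix" (3x3 intrinsics, pixels), "eye" and "attitude" of the camera in the world; the wrist camera has in their place "hand_eye" (4x4, takes a point from camera to tool coordinates, whose origin is the TCP and whose axes are the flange's). Camera axes: x right, y up, looking along -z (the intrinsics and any distortion apply to the point x, -y, -z); pixel columns grow to the right and rows downward; lengths in m; the calibration is good to about 2 mm. A picture is of the moment at which its call begins: read the wrist's pose just before it. There is no depth.
- job.job_done(): hands the job in; it is judged then, once.
The state is a dict: "clock": time; "joint_pos": joint angles; "joint_vel": joint speeds; "tau": joint torques, N m; "eef_pos": TCP position; "tool_rot": TCP orientation; "ft_force": force on the tool from outside, world axes, zero at the start; "ft_torque": the same for the moment, N m; "grip_width": finger opening in m; "grasp_force": force on a finger pad.
Only numpy, scipy, OpenCV 4.12 (cv2) and the standard library are available. Lean on these libraries where they do the work, as an engineer would, in place of code of your own. Each camera call takes 0.05 s, during which the arm holds its last target. There are 200 camera calls.

TASK

Two small dust boxes stand on the bench, each with a see-through front sash that slides straight up and down by the brass handle on its top and has been left part way. Shut the sash of the box with the white shell stones all the way down, raise the sash of the box with the black slate stones all the way up, and let go of both.

Things in the scene. Friction and masses are not known exactly. Their poses are not given: they have to be found in the camera images.
- slate_sash (a joint): sash (12 mm thick) of the dust box with 20 BLACK slate stones, seen through its clear roof. Value: height above shut in m; 0 = fully down (shut), 0.10 = fully up, hard stops at both ends. Slides vertically between two posts 250 mm high, 200 mm apart, centred on its handle. Stays where it is left; takes about 9 N to raise, 4 N to lower.
- slate_handle (a point): centre of the brass handle bar on top of the BLACK stones' sash. Bar 100 mm long along y, 14 mm thick along x, 28 mm high, on two pegs, its underside 29 mm above the sash's top edge. z up, x level, into the box, away from the robot. Centre 195 mm above the bench when shut, 295 mm fully up. The roof begins 13 mm behind the bar's centre, its top 155 mm above the bench.
- shell_sash (a joint): sash of the dust box with 20 WHITE shell stones, otherwise the same as slate_sash: 0 = fully down (shut), 0.10 = fully up. Both boxes are fixed to the bench, 240 mm wide (y), 200 mm deep, with a suction pipe behind that stays below the roof and ends 250 mm behind the bar.
- shell_handle (a point): centre of the brass handle bar on top of the WHITE stones' sash; shape, size, heights and axes as slate_handle. The boxes stand side by side, either way round, facing roughly towards the robot (within 15 degrees). Nearer the robot lie loose things up to 95 mm high; at the sides a chest 165 mm high and a flat game board.

How it is judged:
At the end, for the whole second after the job is handed in: The sash of the box with white stones is shut (within 12 mm of fully down) and the sash of the box with black stones is up (within 14 mm of fully up), both at rest and released (value of joint shell_sash below 0.012 m and value of joint slate_sash above 0.086 m and velocity of joint shell_sash between -0.01 and 0.01 m/s and velocity of joint slate_sash between -0.01 and 0.01 m/s); the robot touches nothing.
It also fails if it takes over 51 s, if anything falls off the work surface, if the arm or the gripper's body presses on something with over 40 N, if the wrist force passes 120 N, or if a joint passes its speed limit or range.

## Working session

There is one attempt and no reset: what is moved stays moved. The work goes in short steps, Python scripts to look and compute and a tool call to move; the robot and the scene stay as the last step left them, time stands still between calls to the robot, and variables do not carry over. Pictures are saved under pics/ and viewed, at most 10 in all, crops included, and the job is handed in when it is done.

Besides the shell and the picture viewer there is one more tool, called after ">>>" by a JSON object that holds its "name" and its "arguments". move_arm: Moves the arm, as the interface text tells. Its arguments: {"type":"object","properties":{"moves":{"type":"array","items":{"type":"array","items":{"type":"array","items":{"type":"number"}}}}},"required":["moves"]}

```bash
mkdir -p pics
cat > h.py <<'E'
import numpy as np,cv2
from workcell import monitor,vision,job
E
python3 - <<'E'
from h import *
o=monitor.get_obs();print(o)
ims=[]
for n in("scene","side"):
    c=vision.camera(n);cv2.imwrite(f"pics/{n}.png",c["color"][:,:,::-1]);print(n,c["camera_matrix"],c["eye"],c["attitude"],c.keys())
E
```

```text
{'clock': 0.0, 'joint_pos': array([1.29798641e+00, 2.41424881e-01, 3.73489570e-03, 1.33519681e+00,
       7.16789005e-07, 1.57078711e+00]), 'joint_vel': array([ 1.17643389e-03, -4.30597016e-06,  1.07870069e-03, -4.12745450e-04,
        1.78659217e-04,  5.38712590e-05]), 'tau': array([ 1.72853681e-03, -3.72317612e+01,  2.52407080e+01,  1.71447342e-02,
        3.65461510e-04, -9.62956861e-07]), 'eef_pos': array([0.13455035, 0.48090596, 0.23041108]), 'tool_rot': array([ 1.35977715e-01,  9.90711345e-01, -1.03547715e-03, -1.42493414e-04]), 'ft_force': array([ 0.14206008,  0.06206791, -0.59408701]), 'ft_torque': array([ 0.00972965,  0.02444694, -0.01057516]), 'grasp_force': 0.0, 'grip_width': 0.08535230030690936}
scene [[381.28543329   0.         257.42892402]
 [  0.         381.28543329 185.79567718]
 [  0.           0.           1.        ]] [0.38932076 0.18092576 0.82444896] [-0.05194305  0.15426708  0.93187551 -0.32420923] dict_keys(['color', 'camera_matrix', 'eye', 'attitude'])
side [[435.35229151   0.         248.06158725]
 [  0.         435.35229151 189.47737671]
 [  0.           0.           1.        ]] [-0.17943078 -0.18422793  0.82313801] [ 0.30622944 -0.2466951  -0.56545117  0.72500347] dict_keys(['color', 'camera_matrix', 'eye', 'attitude'])
```

View pics/scene.png

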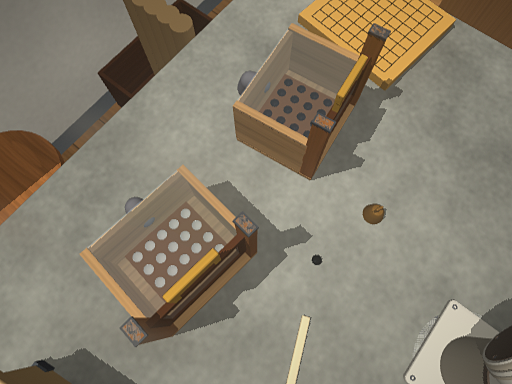

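View pics/side.png

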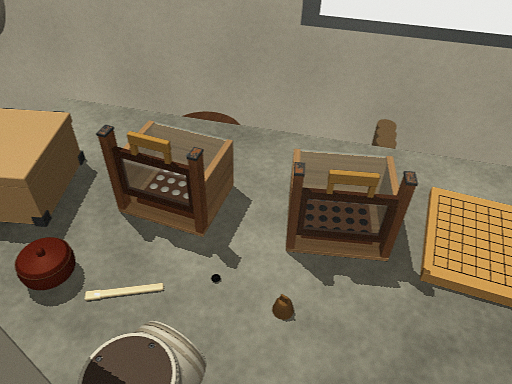

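Scene view: the white-stone box has its bar near (192,275) and post tops near (245,223) and (133,330). The black-stone box has its bar near (352,83) and post tops near (378,33) and (323,122). Side view: the white bar is near (150,148) with posts (106,131) and (197,154), and the black bar is near (353,182) with posts (299,169) and (410,177).

```bash
cat >> h.py <<'E'
from scipy.spatial.transform import Rotation as R
def ray(c,uv):
    K=c["camera_matrix"];d=np.array([(uv[0]-K[0,2])/K[0,0],-(uv[1]-K[1,2])/K[1,1],-1.])
    if "eye" in c: return np.array(c["eye"]),R.from_quat(c["attitude"]).apply(d)
    o=c["obs"];H=np.array(c["hand_eye"]);q=R.from_quat(o["tool_rot"])
    return o["eef_pos"]+q.apply(H[:3,3]),q.apply(H[:3,:3]@d)
def plane(c,uv,z):
    p,d=ray(c,uv);return p+d*(z-p[2])/d[2]
def tri(c1,u1,c2,u2):
    p,d=ray(c1,u1);q,e=ray(c2,u2)
    s=np.linalg.lstsq(np.c_[d,-e],q-p,rcond=None)[0];a=p+s[0]*d;b=q+s[1]*e
    return (a+b)/2,np.linalg.norm(a-b)
def brass(img):
    h=cv2.cvtColor(img,cv2.COLOR_RGB2HSV)
    return cv2.inRange(h,(16,165,90),(28,255,255))
E
python3 - <<'E'
from h import *
S=vision.camera("scene");D=vision.camera("side")
P={'white':[[(245,219),(133,328)],[(106,131),(196,154)],(192,275),(150,148)],'black':[[(379,31),(324,120)],[(410,177),(299,169)],(352,83),(353,182)]}
for n,(a,b,m1,m2) in P.items():
    A=[plane(S,u,.25) for u in a];B=[plane(D,u,.25) for u in b]
    print(n,np.round(A,3).tolist(),np.round(B,3).tolist(),np.round(np.mean(A,0),3),np.round(np.mean(B,0),3))
    cs=[]
    for c,m in((S,m1),(D,m2)):
        k=brass(c["color"]);w=np.zeros_like(k);cv2.circle(w,m,45,255,-1)
        cn=max(cv2.findContours(k&w,cv2.RETR_EXTERNAL,cv2.CHAIN_APPROX_NONE)[0],key=cv2.contourArea)
        r=cv2.minAreaRect(cn);print(r);cs.append(r[0])
    print('bar',tri(S,cs[0],D,cs[1]))
E
```

```text
white [[0.49, 0.081, 0.25], [0.515, 0.302, 0.25]] [[0.508, 0.3, 0.25], [0.481, 0.083, 0.25]] [0.503 0.192 0.25 ] [0.494 0.192 0.25 ]
((190.75003051757812, 275.7500305175781), (12.020814895629883, 70.71067810058594), 45.0)
((148.440185546875, 146.8371124267578), (48.02250671386719, 22.262653350830078), 14.826478958129883)
bar (array([0.50182476, 0.19934463, 0.2306701 ]), np.float64(0.002792634920668091))
black [[0.52, -0.349, 0.25], [0.493, -0.135, 0.25]] [[0.52, -0.349, 0.25], [0.488, -0.132, 0.25]] [ 0.507 -0.242  0.25 ] [ 0.504 -0.24   0.25 ]
((349.0083312988281, 82.30178833007812), (9.350920677185059, 63.27993392944336), 30.69972038269043)
((352.9115905761719, 182.9535369873047), (49.241519927978516, 23.636980056762695), 4.513988018035889)
bar (array([ 0.50727749, -0.24336859,  0.22076333]), np.float64(0.0006347830529114671))
```

The white bar is near (0.50, 0.195, 0.23) with yaw -7°, and the black bar is near (0.506, -0.242, 0.221) with yaw +8°. Moving above the white one.

>>> {"name": "move_arm", "arguments": {"moves": [[[0.0,-0.0,0.06,-10,100],[0.03,-0.03,0.11,-20,100],[0.075,-0.06,0.13,-30,60],[0.12,-0.09,0.13,-40,20],[0.165,-0.125,0.13,-50,0]]]}}

```text
clock: 0.82
eef_pos: [0.301, 0.3557, 0.3615]
tool_rot: [0.544, 0.839, 0.001, 0.0]
ft_force: [0.9, -0.2, -0.7]
grip_width: 0.0322
grasp_force: 0.0
```

>>> {"name": "move_arm", "arguments": {"moves": [[[0.045,-0.035,0,-10,0],[0.09,-0.07,0,-20,0],[0.13,-0.105,0,-31,0],[0.15,-0.13,0,-31,0],[0.15,-0.13,0,-31,0]]]}}

```text
clock: 1.45
eef_pos: [0.4508, 0.2248, 0.3607]
tool_rot: [0.748, 0.663, -0.001, -0.0]
ft_force: [0.4, -0.2, -0.4]
grip_width: -0.0
grasp_force: 0.0
```

Run:
```python
from h import *
o=monitor.get_obs();c=vision.camera("wrist");c["obs"]=o
print(o["clock"],o["eef_pos"],o["tool_rot"],o["joint_pos"],o["ft_force"],c["hand_eye"])
cv2.imwrite("pics/w1.png",c["color"][:,:,::-1])
k=brass(c["color"])
for cn in cv2.findContours(k,cv2.RETR_EXTERNAL,cv2.CHAIN_APPROX_NONE)[0]:
    if cv2.contourArea(cn)>300:
        r=cv2.minAreaRect(cn);print(r,plane(c,r[0],.243),[plane(c,p,.243).round(3) for p in cv2.boxPoints(r)])
```

```text
1.45 [0.45083232 0.22475316 0.36066573] [ 7.48199230e-01  6.63473851e-01 -5.89467054e-04 -1.13027507e-04] [ 4.62523519e-01  2.36073694e-01  3.31476641e-01  1.66739645e+00
 -8.81304203e-05  2.15321149e+00] [ 0.3649654  -0.24483715 -0.38256794] [[-6.35281302e-05  9.49226837e-01  3.14592446e-01  7.97338083e-02]
 [ 9.99999997e-01  7.17266520e-05 -1.44845596e-05 -1.19622087e-03]
 [-3.63137956e-05  3.14592444e-01 -9.49226839e-01 -1.42433924e-01]
 [ 0.00000000e+00  0.00000000e+00  0.00000000e+00  1.00000000e+00]]
((304.5, 210.5), (111.0, 21.0), 90.0) [0.49890622 0.19583351 0.243     ] [array([0.493, 0.251, 0.243]), array([0.512, 0.249, 0.243]), array([0.506, 0.133, 0.243]), array([0.484, 0.135, 0.243])]
```

View pics/w1.png

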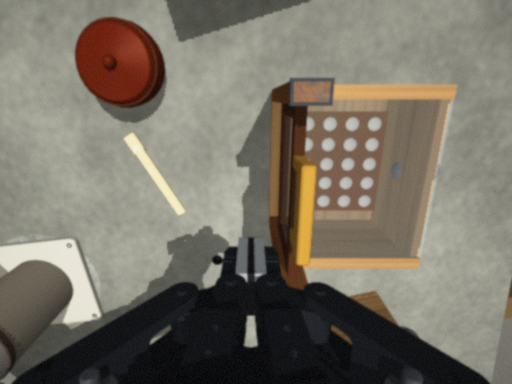

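The wrist view shows the white box's bar at (304,210), spanning rows 155–266, which matches the estimate. Next I push it down with the fingers shut.

>>> {"name": "move_arm", "arguments": {"moves": [[[0.03,-0.018,-0.02,0,0],[0.051,-0.03,-0.06,0,0],[0.051,-0.03,-0.095,0,0],[0.051,-0.03,-0.11,0,0],[0.051,-0.03,-0.118,0,0]]]}}

```text
clock: 2.12
eef_pos: [0.4998, 0.197, 0.2439]
tool_rot: [0.746, 0.666, -0.0, 0.0]
ft_force: [-3.0, -2.3, 5.1]
grip_width: 0.0001
grasp_force: 2.2
```

>>> {"name": "move_arm", "arguments": {"moves": [[[0,0,-0.008,0,0],[0,0,-0.016,0,0],[0,0,-0.022,0,0],[0,0,-0.026,0,0],[0,0,-0.028,0,0]]]}}

```text
clock: 2.75
eef_pos: [0.5009, 0.197, 0.2152]
tool_rot: [0.747, 0.665, 0.0, -0.0]
ft_force: [-1.6, 1.9, 3.9]
grip_width: -0.0001
grasp_force: 2.0
```

>>> {"name": "move_arm", "arguments": {"moves": [[[0,0,-0.004,0,0],[0,0,-0.007,0,0],[0,0,-0.008,0,0],[0,0,-0.008,0,0],[0,0,-0.008,0,0]]]}}

```text
clock: 3.38
eef_pos: [0.5011, 0.1969, 0.209]
tool_rot: [0.747, 0.665, 0.001, 0.0]
ft_force: [-3.3, 2.6, 10.7]
grip_width: -0.0
grasp_force: 5.7
```

Sash shut: the tip reached z 0.209 and the force rose at the stop. Moving to the black box.

>>> {"name": "move_arm", "arguments": {"moves": [[[0,0,0.05,0,0],[0,0,0.11,0,10],[-0.02,-0.05,0.15,5,30],[-0.04,-0.1,0.15,10,60],[-0.04,-0.15,0.15,15,60]]]}}

```text
clock: 4.0
eef_pos: [0.46, 0.0445, 0.3578]
tool_rot: [0.652, 0.758, -0.0, 0.001]
ft_force: [1.0, -0.4, -0.9]
grip_width: 0.0511
grasp_force: 0.0
```

>>> {"name": "move_arm", "arguments": {"moves": [[[0,-0.06,0,0,60],[0,-0.12,0,0,60],[0,-0.18,0,0,60],[0,-0.22,0,0,60],[0,-0.22,0,0,60]]]}}

```text
clock: 4.62
eef_pos: [0.4601, -0.1768, 0.3559]
tool_rot: [0.656, 0.755, -0.001, -0.001]
ft_force: [0.5, 0.4, 0.3]
grip_width: 0.0514
grasp_force: 0.0
```

Run:
```python
from h import *
o=monitor.get_obs();c=vision.camera("wrist");c["obs"]=o
print(o["clock"],o["eef_pos"],o["tool_rot"],o["joint_pos"],o["ft_force"],o["grip_width"])
cv2.imwrite("pics/w2.png",c["color"][:,:,::-1])
k=brass(c["color"])
for cn in cv2.findContours(k,cv2.RETR_EXTERNAL,cv2.CHAIN_APPROX_NONE)[0]:
    if cv2.contourArea(cn)>300:
        r=cv2.minAreaRect(cn);print(r,plane(c,r[0],.235),[plane(c,p,.235).round(3) for p in cv2.boxPoints(r)])
```

```text
4.625 [ 0.46011538 -0.17682762  0.35585981] [ 6.55763020e-01  7.54965550e-01 -1.24007106e-03 -5.84967372e-04] [-0.36572095  0.21255609  0.28898102  1.64916969 -0.00192964  1.06466825] [0.4721886  0.44336377 0.2507492 ] 0.05140086260028797
((286.5101013183594, 251.6876220703125), (112.02101135253906, 22.999042510986328), 86.92254638671875) [ 0.50498871 -0.24076949  0.235     ] [array([ 0.48 , -0.183,  0.235]), array([ 0.502, -0.179,  0.235]), array([ 0.533, -0.307,  0.235]), array([ 0.508, -0.312,  0.235])]
((166.75001525878906, 116.75001525878906), (17.677669525146484, 24.041629791259766), 45.0) [ 0.37572841 -0.12282066  0.235     ] [array([ 0.363, -0.127,  0.235]), array([ 0.377, -0.11 ,  0.235]), array([ 0.389, -0.119,  0.235]), array([ 0.374, -0.136,  0.235])]
```

View pics/w2.png

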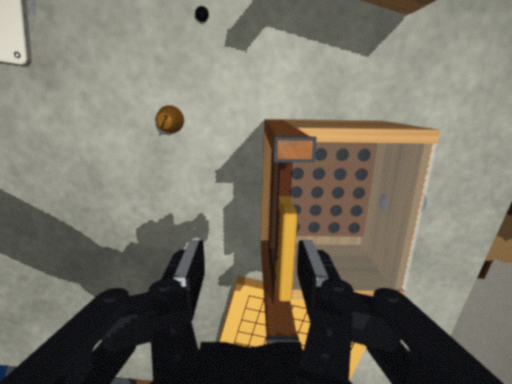

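The wrist view shows the bar of the black-stone box centred near (287,250) and square to the fingers. Next I straddle it, close, and raise.

>>> {"name": "move_arm", "arguments": {"moves": [[[0.02,-0.03,0,0,60],[0.047,-0.065,-0.02,0,60],[0.047,-0.065,-0.06,0,60],[0.047,-0.065,-0.11,0,60],[0.047,-0.065,-0.152,0,60]]]}}

```text
clock: 5.3
eef_pos: [0.5074, -0.237, 0.203]
tool_rot: [0.653, 0.757, -0.001, -0.001]
ft_force: [0.7, -0.4, 0.6]
grip_width: 0.0513
grasp_force: 0.0
```

>>> {"name": "move_arm", "arguments": {"moves": [[[0,0,0,0,60],[0,0,0,0,5],[0,0,0,0,5],[0,0,0,0,5],[0,0,0,0,5]]]}}

```text
clock: 5.92
eef_pos: [0.5056, -0.2392, 0.2073]
tool_rot: [0.655, 0.756, -0.002, -0.0]
ft_force: [-7.2, 0.3, 2.3]
grip_width: 0.0134
grasp_force: 58.2
```

>>> {"name": "move_arm", "arguments": {"moves": [[[0,0,0.01,0,5],[0,0,0.025,0,5],[0,0,0.04,0,5],[0,0,0.052,0,5],[0,0,0.06,0,5]]]}}

```text
clock: 6.55
eef_pos: [0.5056, -0.2392, 0.2653]
tool_rot: [0.655, 0.756, -0.002, -0.002]
ft_force: [-5.6, -2.7, -9.4]
grip_width: 0.0136
grasp_force: 58.8
```

>>> {"name": "move_arm", "arguments": {"moves": [[[0,0,0.004,0,5],[0,0,0.007,0,5],[0,0,0.01,0,5],[0,0,0.012,0,5],[0,0,0.012,0,5]]]}}

```text
clock: 7.18
eef_pos: [0.5052, -0.239, 0.2685]
tool_rot: [0.654, 0.756, -0.003, -0.007]
ft_force: [1.6, -7.1, -40.2]
grip_width: 0.0133
grasp_force: 59.9
```

The force jumped to 40 N at z 0.2685, which is either the stop or a jam. I'll check the bar height by camera.

Run:
```python
from h import *
S=vision.camera("scene");D=vision.camera("side")
a=cv2.resize(S["color"][0:150,260:460],None,fx=2,fy=2);b=cv2.resize(D["color"][110:260,260:460],None,fx=2,fy=2)
cv2.imwrite("pics/c3.png",np.hstack([a,b])[:,:,::-1])
```

```text
(no output)
```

View pics/c3.png

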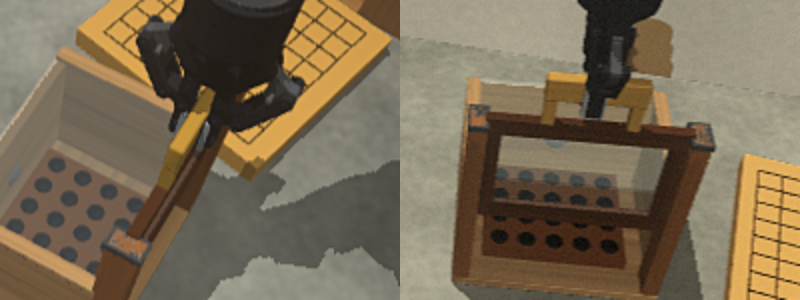

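The side crop shows the sash well up. The bar spans (547,73) to (648,103), with its top at or above the post tops. I cast rays from it onto the bar's front plane to get its height.

Run:
```python
from h import *
D=vision.camera("side");t=np.radians(8);n=np.array([np.cos(t),np.sin(t),0])
c=np.array([.507,-.241,0])
def hit(u,off):
    p,d=ray(D,(260+(u[0]-400)/2,110+u[1]/2));return (p+d*((c+off*n-p)@n)/(d@n)).round(3)
for u,o in(((547,73),.007),((648,81),.007),((640,104),-.007),((552,96),-.007)):print(u,hit(u,o))
img=D["color"];k=brass(img)
for uc in (560,570,635,642):
    x=int(260+(uc-400)/2);r=np.where(k[130:175,x])[0]+130
    if len(r):print(uc,r.min(),r.max(),hit((uc,(r.min()-110)*2),.007),hit((uc,(r.max()+1-110)*2),-.007))
```

```text
(547, 73) [ 0.507 -0.191  0.305]
(648, 81) [ 0.52  -0.287  0.304]
(640, 104) [ 0.506 -0.283  0.286]
(552, 96) [ 0.494 -0.2    0.288]
560 147 160 [ 0.509 -0.204  0.304] [ 0.495 -0.208  0.281]
570 147 160 [ 0.51  -0.213  0.305] [ 0.497 -0.218  0.282]
635 149 174 [ 0.519 -0.274  0.306] [ 0.506 -0.286  0.253]
642 150 165 [ 0.52  -0.281  0.304] [ 0.506 -0.287  0.276]
```

The bar top measures about 0.305 (0.309 expected at full), so this is the upper stop. Relax a touch, open, and leave upward.

>>> {"name": "move_arm", "arguments": {"moves": [[[0,0,-0.002,0,5],[0,0,-0.002,0,60],[0,0,-0.002,0,60],[0,0,-0.002,0,60],[0,0,-0.002,0,60]]]}}

```text
clock: 7.95
eef_pos: [0.5084, -0.2385, 0.2772]
tool_rot: [0.653, 0.757, 0.001, 0.002]
ft_force: [0.1, -0.1, 0.2]
grip_width: 0.0512
grasp_force: 0.0
```

>>> {"name": "move_arm", "arguments": {"moves": [[[0,0,0.03,0,60],[0,0,0.07,0,60],[-0.04,0,0.11,0,60],[-0.09,0.05,0.11,0,60],[-0.14,0.1,0.11,0,60]]]}}

```text
clock: 8.57
eef_pos: [0.3784, -0.1494, 0.3863]
tool_rot: [0.654, 0.756, 0.001, 0.001]
ft_force: [0.2, -0.0, 2.0]
grip_width: 0.0511
grasp_force: 0.0
```

>>> {"name": "move_arm", "arguments": {"moves": [[[-0.03,0.05,0,0,60],[-0.06,0.1,0,0,60],[-0.06,0.12,0,0,60],[-0.06,0.12,0,0,60],[-0.06,0.12,0,0,60]]]}}

```text
clock: 9.2
eef_pos: [0.3196, -0.0304, 0.3856]
tool_rot: [0.654, 0.757, 0.0, 0.001]
ft_force: [0.3, 0.1, 0.1]
grip_width: 0.0514
grasp_force: 0.0
```

Run:
```python
from h import *
o=monitor.get_obs();print(o["clock"],o["eef_pos"],o["ft_force"])
D=vision.camera("side")
cv2.imwrite("pics/s4.png",cv2.resize(D["color"][90:270,80:440],None,fx=2,fy=2)[:,:,::-1])
S=vision.camera("scene");cs=[]
for c,ms in((S,((190,276),(345,80))),(D,((150,155),(350,155)))):
    for m in ms:
        k=brass(c["color"]);w=np.zeros_like(k);cv2.circle(w,m,45,255,-1)
        cn=max(cv2.findContours(k&w,cv2.RETR_EXTERNAL,cv2.CHAIN_APPROX_NONE)[0],key=cv2.contourArea)
        r=cv2.minAreaRect(cn);cs.append(r[0]);print(r)
print(tri(S,cs[0],D,cs[2]),tri(S,cs[1],D,cs[3]))
```

```text
9.2 [ 0.31959229 -0.03044267  0.38561123] [0.27541634 0.12601562 0.14179802]
((195.22747802734375, 278.2095031738281), (8.582245826721191, 65.08202362060547), 45.658546447753906)
((353.96514892578125, 67.28425598144531), (10.855640411376953, 58.82904052734375), 31.429563522338867)
((152.114013671875, 165.09457397460938), (47.19997787475586, 20.937658309936523), 15.708637237548828)
((359.0154113769531, 155.37692260742188), (51.72248458862305, 16.868722915649414), 7.125016689300537)
(array([0.50354797, 0.19942172, 0.17686712]), np.float64(0.003097194097867287)) (array([ 0.50901959, -0.23726068,  0.28435167]), np.float64(0.01538076101151514))
```

View pics/s4.png

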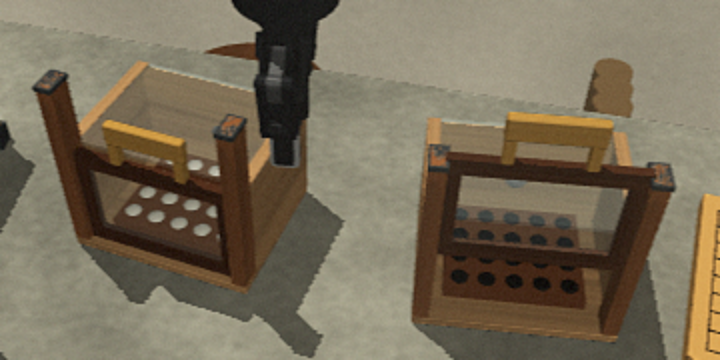

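The side view shows the white box's sash fully down, its lower rail on the box base. The black box's bar top is at (508,113), i.e. full-frame (334,146.5), the same as when it was held at the stop, and the arm is clear of both.

```bash
python3 -c "
from h import *
print(job.job_done())"
```

```text
the job is handed in; nothing more can be done
None
```

The white-stone box's sash is shut and the black-stone box's sash is fully up by camera and force readings, both are released, and the job was handed in at about 9 s; no verdict came back.

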